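Break the lid stay and shut the rasp chest

TASK

We are done with the rasps: shut the longer of the two open wooden chests on the plaster bench. Its lid is locked open by the folding steel stay on its end, so first break the stay by pressing its knee joint down, then push the lid over and lower it fully shut without slamming it. The shorter chest is still in use: leave its lid open.

Things in the scene. Friction and masses are not known exactly. Their poses are not given: they have to be found in the camera images.
- chest: Longer plywood chest, open, fixed: 220 x 200 x 130 mm (its x, y, z); origin centre of underside, z up, yaw within 20 deg. Lid 224 x 200 x 14 mm, flat outside, is hinged along the box's +y top edge (y = 100, z = 130 mm), stands 0.05 rad past upright, its free edge 330 mm above the bench, and comes down towards -y. Stay: outside the +x end. A 140 mm long chest stands beside it, on either side.
- stay_barrel (a point): Centre of the steel barrel (24 mm diameter, 24 mm long along chest x) at the knee of the longer chest's stay; at the start at x = 126, y = 17, z = 180 mm in the chest's frame. It joins two flat links 112 mm long, 14 mm wide: the lower turns on the box at y = -70, z = 110 mm, the upper is pinned to the lid 110 mm from its hinge. Pressed from above (under 10 N) it goes down and towards +y.
- chest_lid (a joint): Angle of the longer chest's lid (rad): 0 shut, about 1.62 at the start. The hinge is stiff: the lid stays at any angle where it is left, and about 5 N near its free edge moves it. It cannot come down while the stay's knee is locked.
- stay_knee (a joint): Fold angle of the longer chest's stay at its knee (rad): -0.12 locked (bowed up against its stop), 0 straight, positive folded downwards, about 2.5 with the lid shut; it stays where it is left. Lid and knee move together: once the knee is well past straight, pushing the lid over folds it on.
- small_lid_edge (a point): Middle of the free (top) edge of the shorter chest's open lid, 330 mm above the bench. That lid (140 x 200 mm) stands nearly upright below it, its chest (140 x 200 x 130 mm, with a stay like the other's) on the -y side. It must stay where it is.

How it is judged:
By the outcome, as a careful person would: the job done as asked, in the order asked, and still so for the second after the job is handed in, with the robot touching nothing.
It also fails if it takes over 54 s, if anything falls off the work surface, if the arm or the gripper's body presses on something with over 40 N, if the wrist force passes 120 N, or if a joint passes its speed limit or range.

ROBOT

A 6-joint arm with a two-finger parallel gripper is mounted at the origin on the work surface. World frame = base frame: x ahead of the robot, y to its left, z up, the work surface at z = 0. Lengths are in mm, angles in degrees, forces in N, time in s.
With the tool pointing down it reaches from about 425 to 925 mm from the base axis. Payload 12.5 kg.
Tool frame: the origin (TCP) lies between the finger pads; the fingertips stand 17 mm ahead of it and the grasp point (between the pads) lies 2 mm behind it; z points along the fingers, y is the direction in which the jaws open and shut (so a half turn about z gives the same grasp; the last joint's range is limited). The gripper opens to 85 mm and grips with 20 to 120 N. Pads are 22 mm wide; open, the fingers measure 114 mm over their backs; the gripper's body (76 mm by 85 mm) begins 54 mm behind the grasp point. The pads swing forward as they close: fully open they stand 13 mm farther back than shut.
Start: joints at [-79.962, 28.126, 89.318, -0, 62.55, -6.05], TCP at [173.225, -600.53, 248.327] pointing down, gripper open.
Joint ranges: [-177.58, 177.58], [-47.91, 125.51], [2.72, 160], [-65.01, 245.01], [3.68, 167.84], [-153.87, 153.87]. Speed limits (degrees/s): [127.2, 127.2, 159.86, 180, 180, 180].

INTERFACE

Orientations are given as a 3x3 rotation matrix whose columns are the frame's x, y, z axes.
In Python, from station import get_state, cams, arm gives the robot as it stands.
- The arm moves only by the shell command python3 -m crank 'ROWS' [FORCE]. ROWS is JSON, one flat list of numbers, 7 for each row, row after row: the shift along the tool's x, y, z normalised to -1 to 1, where 1 is 0.5 m, then the turn, a rotation vector about the tool's x, y, z normalised to -1 to 1, where 1 is pi/4 rad, then the closure, from -1 (fully open) to 1 (shut). A call has 1 to 12 rows; each row is the pose to reach, as a shift and turn from the pose commanded when the call began, along the tool's axes at that moment; what a row does not reach only later rows make up. A row lasts 1/12 s, in which the tool goes at most 41.7 mm and 7.16 degrees, less where a joint would pass 70% of its speed; a pose out of reach is approached as far as the arm can. A call with a number of a shift or a turn outside -1 to 1 is refused whole. A call with a gripper value outside its range is refused whole. The fingers move at their own pace and stop on an object; FORCE is the grip in N (left out, the last holds). Time passes only in rows, so rows that repeat a pose let the fingers close. It gives the time, the measured TCP pose, the force and the opening at its end, in the units of the state.
- get_state(): the state, without advancing time (a new reading comes with each control period).
- cams.get_image(name): name is "scene" or "top" or "wrist"; returns a dict with "pixels" (480x640x3 uint8, blue, green, red), "range_z" (480x640 float32, mm along the optical axis (not along the pixel's ray), 0 where there is no reading), "camera_matrix" (3x3 intrinsics, pixels), "origin" and "rotation" of the camera in the world. Camera axes: x right, y up, looking along -z (the intrinsics and any distortion apply to the point x, -y, -z); pixel columns grow to the right and rows downward; lengths in mm; the calibration is good to about 2 mm. A picture is of the moment at which its call begins.
- arm.job_done(): hands the job in, once; it reports no verdict.
The state is a dict: "time": time; "joint_positions": joint angles; "joint_velocities": joint speeds; "effort": joint torques, N m; "position": TCP position; "eef_rot": TCP orientation; "ft_force": force on the tool from outside, world axes, zero at the start; "moment": the same for the moment, N m; "gripper_width": opening from 0.0 (shut) to 1.0 (fully open).
Only numpy, scipy, OpenCV 4.12 (cv2) and the standard library are available. Lean on these libraries where they do the work, as an engineer would, in place of code of your own. Each camera call takes 0.05 s, during which the arm holds its last target. There are 200 camera calls.

## Working session

There is one attempt and no reset: what is moved stays moved. The work goes in short steps, Python scripts to look and compute and a shell command to move; the robot and the scene stay as the last step left them, time stands still between calls to the robot, and variables do not carry over. Pictures are saved under pics/ and viewed, about 8 in all and at most 12, crops included, and the job is handed in when it is done.

```bash
ls; mkdir -p pics
cat > h.py <<'E'
import numpy as np, cv2
from station import get_state, cams, arm
def save(name,fn):
    d=cams.get_image(name); cv2.imwrite('pics/'+fn+'.png',d['pixels']); np.savez('pics/'+fn+'.npz',**{k:np.array(v) for k,v in d.items()}); return d
def cloud(d):
    K=d['camera_matrix'];z=d['range_z'];v,u=np.mgrid[0:480,0:640]
    p=np.stack([(u-K[0,2])/K[0,0]*z,-(v-K[1,2])/K[1,1]*z,-z],-1)
    w=p@np.array(d['rotation']).T+np.array(d['origin']); w[z==0]=np.nan; return w
E
python3 - <<'E'
from h import *
for n in ('scene','top'):
    d=save(n,n); print(n,d['camera_matrix'],d['origin'],d['rotation'],list(d))
s=get_state();print(s['position'],s['eef_rot'],s['ft_force'],s['time'])
E
```

```text
pics
scene [[579.35289135   0.         323.87212995]
 [  0.         579.35289135 238.07321382]
 [  0.           0.           1.        ]] [1240.18038014  189.61245864 1208.15770231] [[-0.20134286 -0.81368224  0.54532767]
 [ 0.97950856 -0.17003829  0.10793495]
 [ 0.00490184  0.55588505  0.83124472]] ['pixels', 'range_z', 'camera_matrix', 'origin', 'rotation']
top [[452.68583245   0.         319.97523004]
 [  0.         452.68583245 240.69559473]
 [  0.           0.           1.        ]] [ 522.66313171   59.34666322 1046.83516261] [[-0.01648427  0.9990895  -0.03935034]
 [-0.99977902 -0.01595662  0.01368566]
 [ 0.0130453   0.03956724  0.99913175]] ['pixels', 'range_z', 'camera_matrix', 'origin', 'rotation']
[ 173.18032912 -600.34851792  247.78617966] [[ 9.60843742e-01  2.77090735e-01 -1.64978164e-04]
 [ 2.77090762e-01 -9.60843259e-01  9.70205884e-04]
 [ 1.10316904e-04 -9.77930178e-04 -9.99999516e-01]] [ 0.12807908 -0.31378941  0.52236266] 0.1
```

View pics/scene.png

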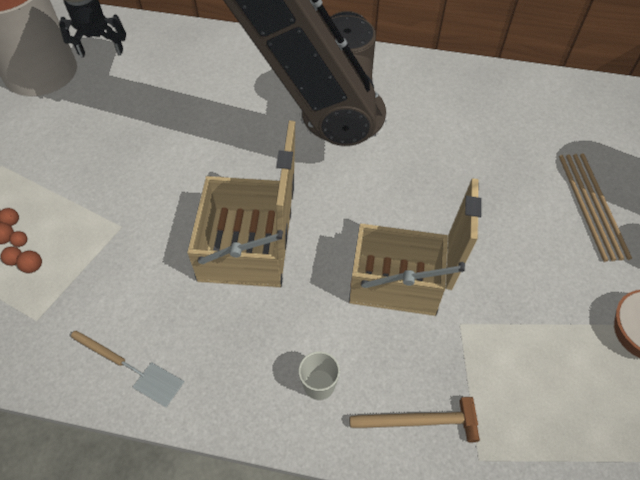

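View pics/top.png

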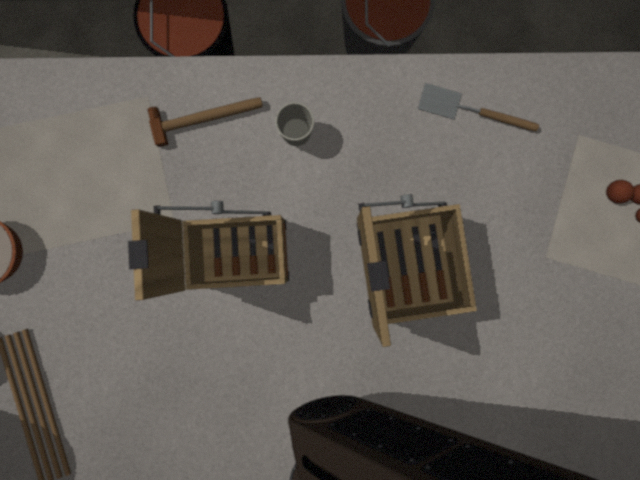

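The longer chest is the left one in the scene view (lid at about (288,165), barrel (235,248)). In the top view it is the right one (barrel (407,201), front rim (460,205)–(475,310)). The shorter chest is towards +y. Next I'll measure the pose.

Run:
```python
from h import *
from scipy.optimize import least_squares
D={n:dict(np.load(f'pics/{n}.npz')) for n in('scene','top')}
W={n:cloud(D[n]) for n in D}
t=W['top']
for nm,p in dict(barrel=(201,407),frontR=(210,459),frontL=(305,470),tableR=(120,360)).items(): print(nm,t[p[0],p[1]].round(1))
s=W['scene']
for nm,p in dict(barrel=(247,236),smallb=(277,409)).items(): print(nm,s[p[0],p[1]].round(1))
# rim points
P=np.concatenate([t[190:330,350:490].reshape(-1,3),s[170:290,185:300].reshape(-1,3)])
P=P[~np.isnan(P).any(1)]
R=P[(abs(P[:,2]-130)<4)]
r=t[190:330,420:490].reshape(-1,3); r=r[abs(r[:,2]-130)<5].astype(np.float32)
print('rim n',len(r),cv2.minAreaRect(r[:,:2]), r.min(0),r.max(0))
# lid -y face / edge from top: highest points
l=t[190:360,340:400].reshape(-1,3); e=l[l[:,2]>322]; print('lid edge',len(e),e.mean(0),e.min(0),e.max(0),cv2.fitLine(e[:,:2].astype(np.float32),2,0,.01,.01).ravel())
# walls: +x end in scene, front
w=s[240:290,185:300].reshape(-1,3); w=w[(w[:,2]>20)&(w[:,2]<100)]; print('endwall',len(w),w.mean(0),cv2.fitLine(w[:,:2].astype(np.float32),2,0,.01,.01).ravel())
b=s[235:262,222:250].reshape(-1,3); b=b[b[:,2]>175]; print('barrel top',len(b),b.mean(0),b.min(0),b.max(0))
l=t[190:330,100:160].reshape(-1,3); e=l[l[:,2]>322]; print('small edge',e.mean(0),e.min(0),e.max(0))
```

```text
barrel [ 629.4 -119.4  190.3]
frontR [ 616.8 -237.7  130.7]
frontL [ 423.7 -254.7  130.2]
tableR [844.5 -53.1   2.5]
barrel [ 632.6 -117.5  191.3]
smallb [629.9 245.2 190.1]Traceback (most recent call last):
  File "<stdin>", line 14, in <module>
cv2.error: OpenCV(4.12.0) /io/opencv/modules/imgproc/src/convhull.cpp:143: error: (-215:Assertion failed) total >= 0 && (depth == CV_32F || depth == CV_32S) in function 'convexHull'
```

Run:
```python
from h import *
D={n:dict(np.load(f'pics/{n}.npz')) for n in('scene','top')}
W={n:cloud(D[n]) for n in D}
t=W['top'];s=W['scene']
f=lambda a:np.ascontiguousarray(a[:,:2],dtype=np.float32)
def seg(w,r0,r1,c0,c1,lo,hi):
    a=w[r0:r1,c0:c1].reshape(-1,3); return a[(a[:,2]>lo)&(a[:,2]<hi)]
def rep(n,a): print(n,len(a),a.mean(0).round(1),a.min(0).round(1),a.max(0).round(1),cv2.fitLine(f(a),cv2.DIST_L1,0,.01,.01).ravel().round(3))
a=seg(t,208,312,452,482,125,135);rep('front rim',a);print(cv2.minAreaRect(f(a)))
rep('lid edge',seg(t,190,360,340,400,324,340))
rep('endwall',seg(s,258,290,200,282,20,100))
rep('barrel',seg(s,238,258,226,246,184,200)); rep('barrelT',seg(t,193,210,399,415,184,200))
rep('small edge',seg(t,190,330,100,165,324,340))
```

```text
front rim 649 [ 506.5 -246.   129.7] [ 411.2 -265.7  125.1] [ 621.4 -217.4  134.1] [ 9.94000e-01  1.11000e-01  6.07188e+02 -2.36535e+02]
((516.078369140625, -244.45811462402344), (48.06977462768555, 209.70263671875), 88.30656433105469)
lid edge 1545 [493.5 -38.5 330. ] [383.  -58.4 324.2] [605.2 -16.8 335.6] [ 9.92000e-01  1.27000e-01  5.30404e+02 -3.33600e+01]
endwall 1413 [ 616.2 -124.7   59.8] [ 563.8 -227.3   20.1] [632.8 -39.1  99.9] [ 1.32000e-01 -9.91000e-01  6.14562e+02 -1.06248e+02]
barrel 128 [ 633.9 -116.3  190. ] [ 619.5 -131.3  184. ] [646.9 -97.5 199.7] [ 1.97000e-01 -9.80000e-01  6.34101e+02 -1.20303e+02]
barrelT 144 [ 631.1 -118.3  190.4] [ 619.7 -132.   184. ] [ 643.2 -102.3  199.6] [ 8.72000e-01 -4.89000e-01  6.23952e+02 -1.14182e+02]
small edge 1140 [534.1 338.1 329.9] [463.4 321.2 324. ] [606.4 353.6 335.5] [9.99000e-01 4.80000e-02 5.42393e+02 3.38782e+02]
```

```bash
cat >> h.py <<'E'
yaw=0.128; ux=np.array([np.cos(yaw),np.sin(yaw),0]); uy=np.array([-np.sin(yaw),np.cos(yaw),0]); uz=np.array([0,0,1.])
O=np.array([632,-118,0.])-126*ux-17*uy
def L(x,y,z): return O+x*ux+y*uy+z*uz
def Rt(deg):
    t=np.radians(deg); z=uy*np.sin(t)-uz*np.cos(t); return np.stack([ux,np.cross(z,ux),z],1)
def rows(tips,R,ext=17):
    "tip targets (chest frame) -> row numbers from the present pose"
    from scipy.spatial.transform import Rotation as Ro
    s=get_state();p=np.array(s['position']);R0=np.array(s['eef_rot'])
    rv=Ro.from_matrix(R0.T@R).as_rotvec()/(np.pi/4)
    for q in tips:
        d=R0.T@(L(*q)-ext*R[:,2]-p)/500
        print(np.round(d,4).tolist(),rv.round(4).tolist())
E
python3 - <<'E'
from h import *
from scipy.optimize import brentq
print(O)
H=np.array([100,130.]);A=np.array([-70,110.])
# pin offset h normal to lid so that both links are 112 at start
def B(th,h): return H+110*np.array([-np.cos(th),np.sin(th)])+h*np.array([np.sin(th),np.cos(th)])
K0=np.array([17,180.])
for h in(0,5,7,10): print(h,np.linalg.norm(B(1.62,h)-K0))
h=brentq(lambda h:np.linalg.norm(B(1.62,h)-K0)-112,-5,30);print('h',h)
for ph in (36,32,28,24,20,16,10,0):
    K=A+112*np.array([np.cos(np.radians(ph)),np.sin(np.radians(ph))])
    ths=np.linspace(1.75,0,700);e=[np.linalg.norm(B(t,h)-K)-112 for t in ths]
    i=[j for j in range(699) if e[j]*e[j+1]<0]
    for j in i[:2]:
        v=B(ths[j],h)-K; print(ph,K.round(1),'th',ths[j].round(2),'fold',np.arctan2(v[1],v[0])-np.radians(ph))
z=Rt(20)[:,2]; tl=lambda y,zz,b:(126,y-b*.342,zz+b*.94)
rows([tl(17,180,45),tl(17,180,14)],Rt(20))
E
```

```text
[ 509.20084642 -150.94492191    0.        ]
0 106.77269974097776
5 110.81063490484391
7 112.44746225339931
10 114.92425421142498
h 6.4546854177672826
36 [ 20.6 175.8] th 1.63 fold -0.02512433609789133
32 [ 25.  169.4] th 1.62 fold 0.1177478245088579
28 [ 28.9 162.6] th 1.6 fold 0.2704335193579407
24 [ 32.3 155.6] th 1.57 fold 0.4341816534462427
20 [ 35.2 148.3] th 1.51 fold 0.6118602462040079
16 [ 37.7 140.9] th 1.42 fold 0.8019870829778681
10 [ 40.3 129.4] th 1.26 fold 1.1030283713272828
0 [ 42. 110.] th 0.93 fold 1.5927788808462497
[1.1426, -0.6307, 0.0198] [0.4423, 0.0339, 0.1925]
[1.1458, -0.6516, 0.0781] [0.4423, 0.0339, 0.1925]
```

```bash
python3 -m crank '[0.03,-0.015,0,0,0,0,1, 0.08,-0.04,0,0.04,0,0.02,1, 0.13,-0.07,0,0.08,0,0.04,1, 0.18,-0.1,0,0.12,0.01,0.06,1, 0.23,-0.13,0,0.16,0.01,0.08,1, 0.28,-0.155,0,0.2,0.015,0.1,1, 0.33,-0.18,0,0.24,0.02,0.12,1, 0.38,-0.21,0,0.28,0.02,0.14,1, 0.43,-0.24,0,0.32,0.025,0.16,1, 0.48,-0.265,0,0.36,0.03,0.175,1, 0.53,-0.29,0,0.4,0.03,0.19,1, 0.56,-0.31,0,0.44,0.034,0.1925,1]' 40
python3 - <<'E'
from h import *
tl=lambda y,zz,b:(126,y-b*.342,zz+b*.94)
rows([tl(17,180,45),tl(17,180,14)],Rt(20))
E
```

```text
time: 1.1
position: [401.1, -371.7, 248.3]
eef_rot: [[0.992, 0.121, -0.044], [0.129, -0.932, 0.338], [-0.0, -0.341, -0.94]]
ft_force: [-0.2, -0.8, 0.0]
gripper_width: 0.0
[0.5233, -0.3703, 0.1558] [0.0009, 0.0006, 0.0012]
[0.5233, -0.3704, 0.2178] [0.0009, 0.0006, 0.0012]
```

```bash
python3 -m crank '[0.04,-0.03,0,0,0,0,1, 0.09,-0.07,0.02,0,0,0,1, 0.14,-0.11,0.04,0,0,0,1, 0.19,-0.15,0.06,0,0,0,1, 0.24,-0.19,0.08,0,0,0,1, 0.29,-0.22,0.09,0,0,0,1, 0.34,-0.25,0.1,0,0,0,1, 0.39,-0.29,0.12,0,0,0,1, 0.44,-0.32,0.13,0,0,0,1, 0.48,-0.345,0.145,0,0,0,1, 0.51,-0.365,0.155,0,0,0,1, 0.523,-0.37,0.156,0,0,0,1]'
python3 - <<'E'
from h import *
import cv2
for n in('scene','wrist'): save(n,n+'2')
a=cv2.imread('pics/scene2.png')[130:310,160:400];b=cv2.imread('pics/wrist2.png')
a=cv2.resize(a,(480,360),interpolation=3);b=cv2.resize(b,(320,240))
c=np.zeros((360,800,3),np.uint8);c[:,:480]=a;c[:240,480:]=b;cv2.imwrite('pics/c2.png',c)
tl=lambda y,zz,b:(126,y-b*.342,zz+b*.94)
rows([tl(17,180,13)]+[tl(y,z,10) for y,z in((20.6,175.8),(25,169.4),(28.9,162.6),(32.3,155.6),(35.2,148.3),(37.7,140.9))],Rt(20))
E
```

```text
time: 2.1
position: [634.0, -139.3, 237.1]
eef_rot: [[0.992, 0.122, -0.045], [0.13, -0.932, 0.337], [-0.001, -0.34, -0.94]]
ft_force: [-1.3, -0.5, -0.0]
gripper_width: 0.004
[0.0034, -0.0042, 0.0637] [0.0032, 0.0011, 0.0019]
[0.0034, -0.0081, 0.08] [0.0032, 0.0011, 0.0019]
[0.0034, -0.0121, 0.095] [0.0032, 0.0011, 0.0019]
[0.0034, -0.0148, 0.1105] [0.0032, 0.0011, 0.0019]
[0.0035, -0.0164, 0.1259] [0.0032, 0.0011, 0.0019]
[0.0035, -0.0169, 0.1416] [0.0032, 0.0011, 0.0019]
[0.0035, -0.0166, 0.1573] [0.0032, 0.0011, 0.0019]
```

View pics/c2.png

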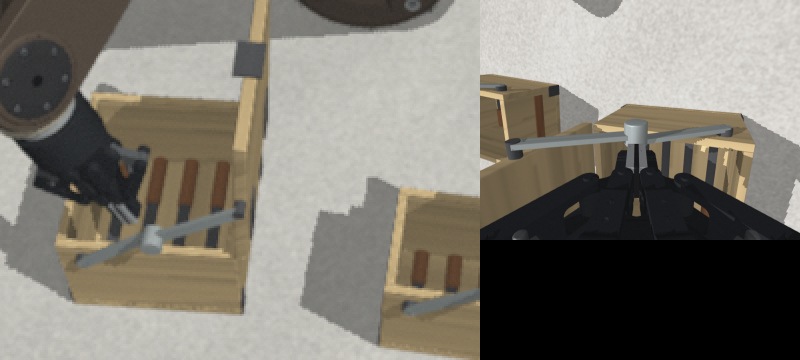

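The crop shows the closed fingertips about (122,212), just above the barrel (150,238). In the wrist inset they are in line with the barrel (635,132). Pressing now.

```bash
python3 -m crank '[0.003,-0.004,0.015,0,0,0,1, 0.003,-0.004,0.03,0,0,0,1, 0.003,-0.004,0.045,0,0,0,1, 0.003,-0.004,0.055,0,0,0,1, 0.003,-0.004,0.062,0,0,0,1, 0.003,-0.006,0.068,0,0,0,1, 0.003,-0.007,0.074,0,0,0,1, 0.003,-0.008,0.08,0,0,0,1, 0.003,-0.01,0.0875,0,0,0,1, 0.003,-0.012,0.095,0,0,0,1, 0.003,-0.013,0.103,0,0,0,1, 0.003,-0.015,0.11,0,0,0,1]'
python3 - <<'E'
from h import *
tl=lambda y,zz,b:(126,y-b*.342,zz+b*.94)
rows([tl(y,z,10) for y,z in((28.9,162.6),(32.3,155.6),(35.2,148.3),(37.7,140.9))],Rt(20))
E
```

```text
time: 3.2
position: [631.5, -116.2, 188.4]
eef_rot: [[0.992, 0.12, -0.042], [0.128, -0.933, 0.336], [0.001, -0.339, -0.941]]
ft_force: [0.1, -5.3, 3.5]
gripper_width: 0.001
[0.0006, -0.0012, 0.0014] [0.0047, -0.0012, 0.0003]
[0.0006, -0.0029, 0.0169] [0.0047, -0.0012, 0.0003]
[0.0005, -0.0034, 0.0326] [0.0047, -0.0012, 0.0003]
[0.0005, -0.0031, 0.0482] [0.0047, -0.0012, 0.0003]
```

Contact force is about 6 N. I'll carry on down to a well-folded knee, then look.

```bash
python3 -m crank '[0,-0.002,0.008,0,0,0,1, 0,-0.003,0.016,0,0,0,1, 0,-0.003,0.024,0,0,0,1, 0,-0.003,0.032,0,0,0,1, 0,-0.003,0.04,0,0,0,1, 0,-0.003,0.047,0,0,0,1, 0,-0.003,0.047,0,0,0,1]'
python3 - <<'E'
from h import *
d=save('scene','scene3');a=cv2.resize(d['pixels'][110:310,160:400],(720,600),interpolation=3);cv2.imwrite('pics/c3.png',a)
E
```

```text
time: 3.78
position: [630.7, -109.1, 167.0]
eef_rot: [[0.992, 0.12, -0.04], [0.127, -0.935, 0.332], [0.002, -0.335, -0.942]]
ft_force: [0.1, -16.8, 3.7]
gripper_width: -0.001
```

View pics/c3.png

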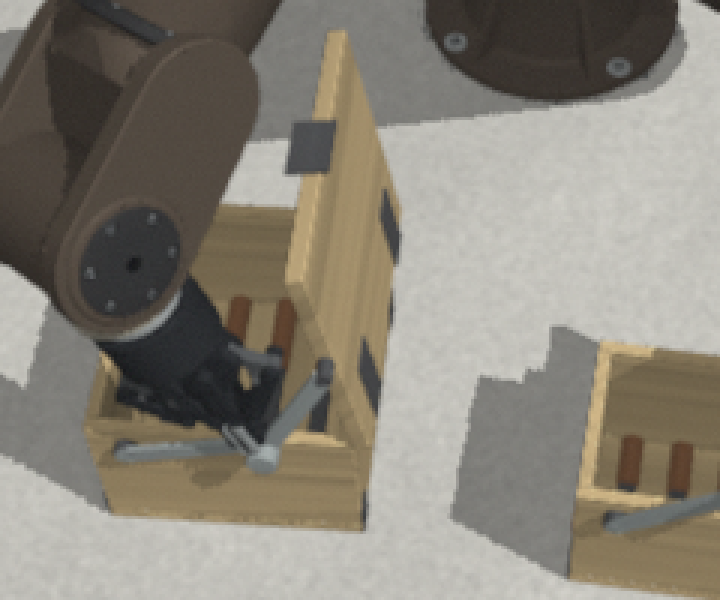

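The knee is folded well down (barrel (263,458), V-shaped links) and the lid already leans towards shut. Now I'll retract and go around behind the lid.

```bash
python3 -m crank '[0,0.003,-0.02,0,0,0,1, 0,0.004,-0.06,0,0,0,1, 0,0.004,-0.12,0,0,0,1, 0,0.004,-0.19,0,0,0,1, 0,0.0,-0.26,0,0,0,1, 0,-0.02,-0.32,0,0,0,1, 0,-0.05,-0.38,0,0,0,1, 0,-0.09,-0.43,0,0,0,1, 0,-0.11,-0.46,0,0,0,1]'
python3 - <<'E'
from h import *
rows([(20,60,400),(0,190,400),(0,190,300)],Rt(0))
E
```

```text
time: 4.58
position: [633.3, -131.7, 405.6]
eef_rot: [[0.992, 0.122, -0.041], [0.128, -0.933, 0.336], [0.003, -0.339, -0.941]]
ft_force: [0.1, 0.3, 0.7]
gripper_width: 0.002
[-0.2109, -0.1148, 0.0163] [-0.44, -0.0038, 0.0016]
[-0.2507, -0.3595, 0.1043] [-0.44, -0.0038, 0.0016]
[-0.2514, -0.2918, 0.2925] [-0.44, -0.0038, 0.0016]
```

```bash
python3 -m crank '[-0.03,-0.02,0,-0.04,0,0,1, -0.07,-0.05,0,-0.08,0,0,1, -0.11,-0.07,0.01,-0.12,0,0,1, -0.15,-0.09,0.01,-0.16,0,0,1, -0.2,-0.11,0.015,-0.2,0,0,1, -0.21,-0.16,0.03,-0.24,0,0,1, -0.22,-0.21,0.05,-0.28,0,0,1, -0.23,-0.26,0.07,-0.32,0,0,1, -0.24,-0.31,0.09,-0.36,0,0,1, -0.25,-0.345,0.1,-0.4,0,0,1, -0.25,-0.36,0.104,-0.44,-0.004,0.002,1, -0.25,-0.36,0.104,-0.44,-0.004,0.002,1]'
python3 - <<'E'
from h import *
from h import cloud
d=save('scene','scene4');w=cloud(d)
# estimate lid angle from end-region points: free-edge points = lid-like pts with largest distance from hinge
q=w.reshape(-1,3);q=q[~np.isnan(q).any(1)]-O;p=np.stack([q@ux,q@uy,q[:,2]],1)
m=(abs(p[:,0])<112)&(p[:,2]>150)&(p[:,2]<345)&(abs(p[:,1])<130)
r=p[m];rad=np.hypot(r[:,1]-100,r[:,2]-130);k=(rad>185)&(rad<212);r=r[k]
print(len(r),'theta',np.median(np.arctan2(r[:,2]-130,100-r[:,1])),r.min(0),r.max(0))
rows([(0,190,300)],Rt(0)); print(get_state()['position'])
cv2.imwrite('pics/c4.png',cv2.resize(d['pixels'][50:310,130:450],(640,520)))
E
```

```text
time: 5.58
position: [484.6, 38.9, 414.4]
eef_rot: [[0.992, 0.13, -0.003], [0.13, -0.992, -0.0], [-0.003, -0.0, -1.0]]
ft_force: [0.8, -0.2, 0.3]
gripper_width: 0.001
861 theta 1.4362201311584122 [-111.81264666   53.39131977  313.67789758] [111.92233712  83.36499402 334.74201664]
[0.0002, 0.0013, 0.1944] [-0.0018, 0.004, 0.0024]
[485.06837322  38.01056553 414.22461969]
```

View pics/c4.png

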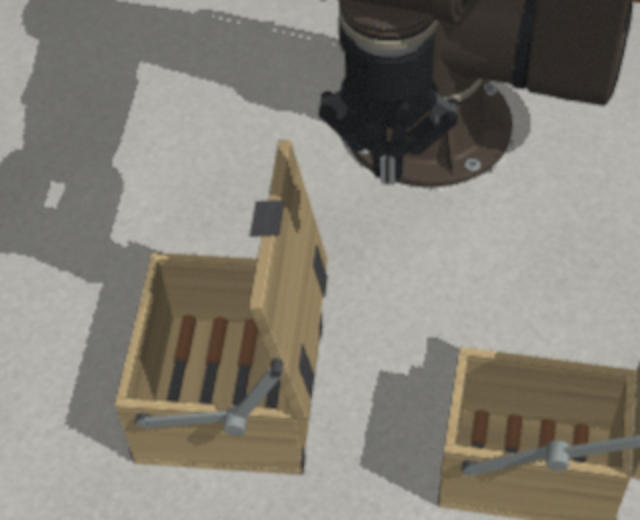

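```bash
cat >> h.py <<'E'
def tip(th,a=13,rho=165,x=0): return (x,100-rho*np.cos(th)+14*np.sin(th)+a,130+rho*np.sin(th)+14*np.cos(th))
E
python3 - <<'E'
from h import *
print(tip(1.45))
t=tip(1.45); rows([(0,170,t[2]),tip(1.45)],Rt(0))
E
```

```text
(0, np.float64(107.01502492891075), np.float64(295.4846822923452))
[0.0002, 0.0413, 0.2034] [-0.0018, 0.004, 0.0024]
[-0.0, 0.1672, 0.2032] [-0.0018, 0.004, 0.0024]
```

```bash
python3 -m crank '[0,0.01,0.04,0,0,0,1, 0,0.02,0.09,0,0,0,1, 0,0.03,0.14,0,0.002,0,1, 0,0.04,0.18,0,0.004,0,1, 0,0.06,0.203,0,0.004,0,1, 0,0.09,0.203,0,0.004,0,1, 0,0.12,0.203,0,0.004,0,1, 0,0.14,0.203,0,0.004,0,1, 0,0.155,0.203,0,0.004,0,1, 0,0.167,0.203,0,0.004,0,1, 0,0.167,0.203,0,0.004,0,1]'
python3 - <<'E'
from h import *
rows([tip(t) for t in np.arange(1.45,-.01,-.05)],Rt(0))
E
```

```text
time: 6.55
position: [495.9, -47.1, 312.6]
eef_rot: [[0.992, 0.126, 0.0], [0.126, -0.992, 0.001], [0.0, -0.001, -1.0]]
ft_force: [-0.2, 0.7, -0.3]
gripper_width: -0.003
[-0.0002, -0.0047, 0.0002] [-0.001, -0.0002, -0.0027]
[-0.0002, 0.0118, 0.0012] [-0.001, -0.0002, -0.0027]
[-0.0001, 0.0283, 0.003] [-0.001, -0.0002, -0.0027]
[-0.0001, 0.0446, 0.0056] [-0.001, -0.0002, -0.0027]
[-0.0001, 0.0608, 0.0091] [-0.001, -0.0002, -0.0027]
[-0.0, 0.0768, 0.0133] [-0.001, -0.0002, -0.0027]
[-0.0, 0.0926, 0.0184] [-0.001, -0.0002, -0.0027]
[0.0, 0.108, 0.0242] [-0.001, -0.0002, -0.0027]
[0.0001, 0.1232, 0.0308] [-0.001, -0.0002, -0.0027]
[0.0001, 0.1381, 0.0382] [-0.001, -0.0002, -0.0027]
[0.0001, 0.1525, 0.0463] [-0.001, -0.0002, -0.0027]
[0.0001, 0.1665, 0.0551] [-0.001, -0.0002, -0.0027]
[0.0002, 0.1801, 0.0646] [-0.001, -0.0002, -0.0027]
[0.0002, 0.1932, 0.0747] [-0.001, -0.0002, -0.0027]
[0.0002, 0.2057, 0.0855] [-0.001, -0.0002, -0.0027]
[0.0003, 0.2177, 0.0969] [-0.001, -0.0002, -0.0027]
[0.0003, 0.2291, 0.1089] [-0.001, -0.0002, -0.0027]
[0.0003, 0.2399, 0.1215] [-0.001, -0.0002, -0.0027]
[0.0003, 0.2501, 0.1346] [-0.001, -0.0002, -0.0027]
[0.0003, 0.2596, 0.1481] [-0.001, -0.0002, -0.0027]
[0.0004, 0.2684, 0.1621] [-0.001, -0.0002, -0.0027]
[0.0004, 0.2765, 0.1766] [-0.001, -0.0002, -0.0027]
[0.0004, 0.2838, 0.1914] [-0.001, -0.0002, -0.0027]
[0.0004, 0.2905, 0.2066] [-0.001, -0.0002, -0.0027]
[0.0004, 0.2963, 0.2221] [-0.001, -0.0002, -0.0027]
[0.0004, 0.3013, 0.2379] [-0.001, -0.0002, -0.0027]
[0.0004, 0.3056, 0.2539] [-0.001, -0.0002, -0.0027]
[0.0004, 0.3091, 0.2701] [-0.001, -0.0002, -0.0027]
[0.0004, 0.3117, 0.2864] [-0.001, -0.0002, -0.0027]
[0.0004, 0.3135, 0.3029] [-0.001, -0.0002, -0.0027]
```

```bash
python3 -m crank '[0,0.012,0.001,0,0,0,1, 0,0.028,0.003,0,0,0,1, 0,0.045,0.006,0,0,0,1, 0,0.061,0.009,0,0,0,1, 0,0.077,0.013,0,0,0,1, 0,0.093,0.018,0,0,0,1, 0,0.108,0.024,0,0,0,1, 0,0.123,0.031,0,0,0,1, 0,0.138,0.038,0,0,0,1, 0,0.1525,0.046,0,0,0,1, 0,0.1665,0.055,0,0,0,1, 0,0.18,0.065,0,0,0,1]'
python3 - <<'E'
from h import *
d=save('scene','scene5')
rows([tip(t) for t in np.arange(0.85,-.01,-.05)],Rt(0))
cv2.imwrite('pics/c5.png',cv2.resize(d['pixels'][50:310,130:450],(640,520)))
E
```

```text
time: 7.55
position: [507.3, -136.3, 279.6]
eef_rot: [[0.992, 0.127, 0.0], [0.127, -0.992, 0.0], [0.0, -0.0, -1.0]]
ft_force: [0.6, 1.3, 4.4]
gripper_width: 0.0
[0.0005, -0.001, -0.0034] [-0.001, 0.0015, -0.0018]
[0.0005, 0.0121, 0.0067] [-0.001, 0.0015, -0.0018]
[0.0005, 0.0246, 0.0175] [-0.001, 0.0015, -0.0018]
[0.0006, 0.0366, 0.0289] [-0.001, 0.0015, -0.0018]
[0.0006, 0.0481, 0.0409] [-0.001, 0.0015, -0.0018]
[0.0006, 0.0588, 0.0535] [-0.001, 0.0015, -0.0018]
[0.0007, 0.069, 0.0666] [-0.001, 0.0015, -0.0018]
[0.0007, 0.0785, 0.0801] [-0.001, 0.0015, -0.0018]
[0.0007, 0.0873, 0.0942] [-0.001, 0.0015, -0.0018]
[0.0007, 0.0954, 0.1086] [-0.001, 0.0015, -0.0018]
[0.0008, 0.1027, 0.1234] [-0.001, 0.0015, -0.0018]
[0.0008, 0.1094, 0.1386] [-0.001, 0.0015, -0.0018]
[0.0008, 0.1152, 0.1541] [-0.001, 0.0015, -0.0018]
[0.0008, 0.1203, 0.1699] [-0.001, 0.0015, -0.0018]
[0.0009, 0.1245, 0.1859] [-0.001, 0.0015, -0.0018]
[0.0009, 0.128, 0.2021] [-0.001, 0.0015, -0.0018]
[0.0009, 0.1306, 0.2184] [-0.001, 0.0015, -0.0018]
[0.0009, 0.1324, 0.2349] [-0.001, 0.0015, -0.0018]
```

View pics/c5.png

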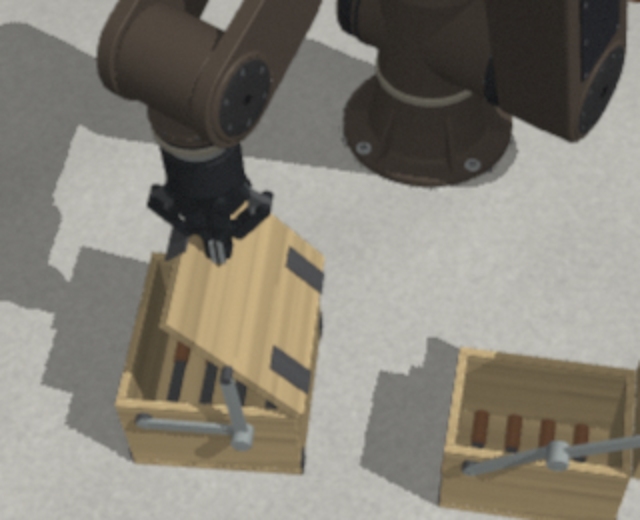

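The lid is following the fingertips at about 0.85 rad and the stay is folding. Continuing, more slowly.

```bash
python3 -m crank '[0,0.012,0.007,0,0,0,1, 0,0.025,0.0175,0,0,0,1, 0,0.037,0.029,0,0,0,1, 0,0.048,0.041,0,0,0,1, 0,0.059,0.0535,0,0,0,1, 0,0.069,0.0665,0,0,0,1, 0,0.0785,0.08,0,0,0,1, 0,0.087,0.093,0,0,0,1, 0,0.093,0.104,0,0,0,1, 0,0.099,0.115,0,0,0,1, 0,0.104,0.125,0,0,0,1, 0,0.108,0.135,0,0,0,1]'
python3 - <<'E'
from h import *
rows([tip(t) for t in (.35,.3,.25,.2,.15,.1,.05,.0,-.02)],Rt(0))
E
```

```text
time: 8.6
position: [514.1, -189.2, 212.0]
eef_rot: [[0.992, 0.127, -0.0], [0.127, -0.992, 0.001], [0.0, -0.001, -1.0]]
ft_force: [0.5, -0.8, 2.5]
gripper_width: -0.002
[0.0001, -0.0028, -0.0095] [-0.0006, -0.0001, -0.0012]
[0.0001, 0.0038, 0.0057] [-0.0006, -0.0001, -0.0012]
[0.0001, 0.0096, 0.0212] [-0.0006, -0.0001, -0.0012]
[0.0001, 0.0147, 0.0369] [-0.0006, -0.0001, -0.0012]
[0.0001, 0.0189, 0.0529] [-0.0006, -0.0001, -0.0012]
[0.0001, 0.0224, 0.0691] [-0.0006, -0.0001, -0.0012]
[0.0001, 0.025, 0.0855] [-0.0006, -0.0001, -0.0012]
[0.0001, 0.0269, 0.1019] [-0.0006, -0.0001, -0.0012]
[0.0001, 0.0274, 0.1085] [-0.0006, -0.0001, -0.0012]
```

```bash
python3 -m crank '[0,0.004,0.006,0,0,0,1, 0,0.007,0.014,0,0,0,1, 0,0.01,0.021,0,0,0,1, 0,0.012,0.028,0,0,0,1, 0,0.0145,0.035,0,0,0,1, 0,0.0165,0.042,0,0,0,1, 0,0.018,0.049,0,0,0,1, 0,0.02,0.056,0,0,0,1, 0,0.021,0.062,0,0,0,1, 0,0.022,0.067,0,0,0,1, 0,0.023,0.072,0,0,0,1, 0,0.024,0.076,0,0,0,1]'
python3 -m crank '[0,0.001,0.003,0,0,0,1, 0,0.001,0.006,0,0,0,1, 0,0.0015,0.009,0,0,0,1, 0,0.002,0.012,0,0,0,1, 0,0.002,0.015,0,0,0,1, 0,0.002,0.018,0,0,0,1, 0,0.0025,0.02,0,0,0,1, 0,0.003,0.022,0,0,0,1, 0,0.003,0.0235,0,0,0,1, 0,0.003,0.0235,0,0,0,1]'
```

```text
time: 9.6
position: [515.6, -200.9, 174.3]
eef_rot: [[0.992, 0.127, 0.0], [0.127, -0.992, 0.001], [0.0, -0.001, -1.0]]
ft_force: [-0.2, 0.2, 1.2]
gripper_width: 0.004
time: 10.43
position: [515.7, -202.3, 162.6]
eef_rot: [[0.992, 0.127, -0.0], [0.127, -0.992, 0.001], [-0.0, -0.001, -1.0]]
ft_force: [0.2, 0.4, 0.3]
gripper_width: -0.002
```

```bash
for i in 1 2; do python3 -m crank '[0,0,0.0015,0,0,0,1, 0,0,0.003,0,0,0,1, 0,0,0.0045,0,0,0,1, 0,0,0.0045,0,0,0,1]' | grep -E 'pos|force'; done
```

```text
position: [515.8, -202.4, 161.0]
ft_force: [-1.6, -0.4, 7.4]
position: [515.8, -202.5, 160.8]
ft_force: [-9.2, 3.5, 30.5]
```

A solid stop at tip z ≈ 144 mm (30 N), which matches the closed lid's top. Retracting and checking.

```bash
python3 -m crank '[0,0,-0.01,0,0,0,1, 0,0,-0.04,0,0,0,1, 0,0,-0.09,0,0,0,1, 0,0.02,-0.15,0,0,0,1, 0,0.05,-0.22,0,0,0,1, 0,0.09,-0.28,0,0,0,1, 0,0.14,-0.33,0,0,0,1, 0,0.2,-0.36,0,0,0,1, 0,0.26,-0.37,0,0,0,1, 0,0.31,-0.37,0,0,0,1, 0,0.34,-0.37,0,0,0,1, 0,0.34,-0.37,0,0,0,1]'
python3 - <<'E'
from h import *
d=save('scene','scene6');save('top','top6');w=cloud(d)
q=w.reshape(-1,3);q=q[~np.isnan(q).any(1)]-O;p=np.stack([q@ux,q@uy,q[:,2]],1)
m=(abs(p[:,0])<100)&(abs(p[:,1])<90)&(p[:,2]>100)&(p[:,2]<190)
r=p[m];c=np.linalg.lstsq(np.c_[r[:,1]-100,np.ones(len(r))],r[:,2],rcond=None)[0];print('lid slope,z at hinge',c,len(r))
t=cloud(dict(np.load('pics/top6.npz')))[190:330,100:165].reshape(-1,3);e=t[(t[:,2]>324)&(t[:,2]<340)];print('small edge',e.mean(0))
cv2.imwrite('pics/c6.png',cv2.resize(d['pixels'][100:360,130:530],(800,520)));print(get_state()['ft_force'])
E
```

```text
time: 12.1
position: [537.0, -373.7, 342.1]
eef_rot: [[0.992, 0.124, -0.001], [0.124, -0.992, 0.001], [-0.001, -0.001, -1.0]]
ft_force: [-0.6, 0.5, -0.2]
gripper_width: -0.003
lid slope,z at hinge [2.75201888e-03 1.42988502e+02] 5573
small edge [534.34526906 338.09054145 329.85266425]
[ 0.29159735  0.15862681 -0.29810712]
```

View pics/c6.png

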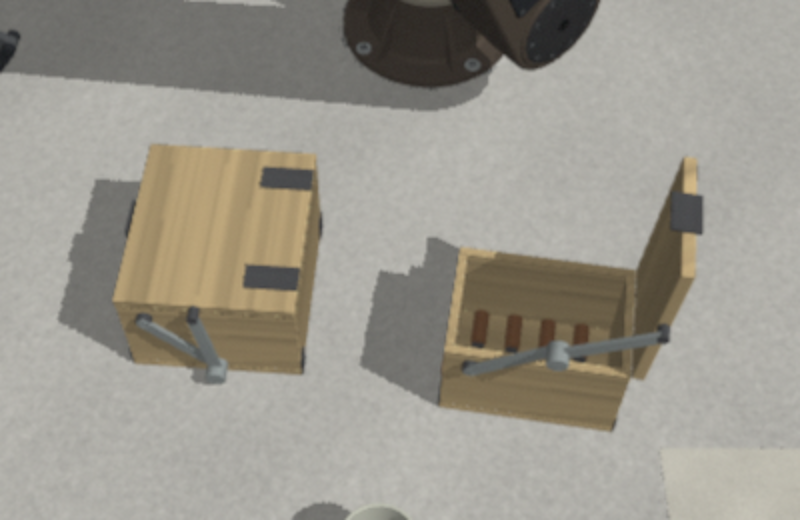

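The lid is flat and shut (slope 0.003 rad, top at 143 mm) with the stay folded. The shorter chest is unchanged and the robot is clear.

```bash
python3 -c "
from station import arm; print(arm.job_done())"
```

```text
the job is handed in; nothing more can be done
None
```

The longer chest is shut and the shorter one is still open; I handed the job in at about 12 s of robot time.

I pressed the stay's knee down with the closed fingertips until it was well folded. I then went behind the lid, pushed it over along its arc and lowered it slowly until it met a solid stop.

- **Lid:** the last depth image shows it flat, with a slope of about 0.003 rad and its top at about 143 mm. The stay is folded.
- **Shorter chest:** its lid edge is where it was, within 0.3 mm.
- **Forces:** these are the readings at the end of each move. The wrist force was about 17 N at the end of the knee press, mostly sideways, which I took to be the fingers touching the upper link. It reached about 32 N against the stop.
- **Robot:** it was clear of everything at hand-in, with about 0 N at the wrist.

No check failed or disagreed.

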